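# Set the spacer sleeve at the mark beyond the drill-jig bridge

### The job

The spacer sleeve on the bar of the drilling jig has to be set for its next hole: slide it along the bar, through the bridge with its spring shoe, until its leading end is level with the dark ring marked on the bar on the far side of the bridge. The bridge leaves no room for fingers, so you will need a fresh hold of the sleeve on the other side; bring it up to the mark without running past it, let go and leave it there, and leave the tools and things around the jig alone.

Things in the scene. Friction and masses are not known exactly. Their poses are not given: they have to be found in the camera images.
- jig: Fixed drilling jig: 24 mm steel bar, level, axis 90 mm above the bench, clear from y -225 to +175 mm; an end block at each end (50 mm wide, 24 mm thick, 112 mm tall); base plate 110 mm wide, 14 mm thick, y -250 to +200. Origin on the bench under the bridge's middle; y along the bar, from the sleeve's starting side to the mark's side; z up
- bridge (a point): Point on the bar's axis under the middle of the jig's green portal bridge (axes as the jig's). Bridge from y -30 to +30 mm; legs 78 mm apart inside, 106 mm outside; underside 124 mm, top 136 mm above the bench, with a 24 mm cap in the middle to 148 mm. The sleeve passes under it, fingers do not
- shoe (a joint): Lift (m) of the sprung shoe under the bridge: 0 at rest, about 0.003 riding on the sleeve. Flat at y -10 to +10 mm, 25 degree ramps on both sides out to about 26 mm. It presses the sleeve with about 3 N: under it the sleeve drags along the bar (some 5 to 25 N, friction varies; an arm that gives will stop short of its target) and it stays where it is left
- sleeve_mid (a point): Centre of the loose spacer sleeve: a plain aluminium tube threaded on the bar, 130 mm long, 46 mm outside and 29 mm bore diameter, 0.3 to 0.5 kg. It hangs on the bar with 5 mm of play, its axis 2 to 3 mm below the bar's axis, and may turn about it. y axis along the tube, towards the mark. It starts on the bridge's -y side, clear of the bridge
- sleeve_lead (a point): Centre of the sleeve's leading end face, the end nearer the bridge and the mark (65 mm from sleeve_mid along the tube's y)
- mark (a point): Centre, on the bar's axis, of the dark ring marked round the bright bar, 6 mm wide, beyond the bridge (106 to 128 mm from the bridge's middle). y axis along the bar, the same way as the bridge's
- spanner: Loose steel spanner, 200 mm long, lying on the bench beyond the jig; origin under its middle. Leave alone
- grease: Loose grey jar, 60 mm diameter, 70 mm tall, beyond the jig; origin at the centre of its underside. Leave alone
- charger: Loose black battery charger box, 100 x 140 x 55 mm, to the robot's right of the jig; origin at the centre of its underside. Leave alone
Things that resemble listed ones, but are neither listed nor needed, are in the scene too. Of the things shaped like the part that bears sleeve_mid, the aluminium one is meant.

How it is judged:
By the outcome, as a careful person would: the job done as asked, in the order asked, and still so for the second after the job is handed in, with the robot touching nothing.
It also fails if it takes over 45 s, if anything falls off the work surface, if the arm or the gripper's body presses on something with over 40 N, if the wrist force passes 120 N, or if a joint passes its speed limit or range.

### The arm

A 6-joint arm with a two-finger parallel gripper is mounted at the origin on the work surface. World frame = base frame: x ahead of the robot, y to its left, z up, the work surface at z = 0. Lengths are in m, angles in rad, forces in N, time in s.
With the tool pointing down it reaches from about 0.3 to 0.75 m from the base axis. Payload 8.5 kg.
Tool frame: the origin (TCP) lies midway between the tips of the shut fingers; the grasp point (between the pads) lies 19 mm behind it; z points along the fingers, x is the direction in which the jaws open and shut, and the axes are right-handed (so a half turn about z gives the same grasp; the last joint's range is limited). The gripper opens to 88 mm and grips with 3 to 60 N. Pads are 18 mm wide; open, the fingers measure 123 mm over their backs; the gripper's body (75 mm by 187 mm) begins 45 mm behind the grasp point.
Start: joints at [-1.353, 0.381, 1.297, -0, 1.464, -0.215], TCP at [0.231, -0.499, 0.239] pointing down, gripper open.
Joint ranges: [-3.11, 3.11], [-0.89, 2.33], [0.22, 2.48], [-1.42, 4.56], [0.17, 2.85], [-2.88, 2.88]. Speed limits (rad/s): [2.39, 2.39, 3.14, 3.14, 3.14, 3.14].

### API

Orientations are given as a unit quaternion [w, x, y, z].
In Python, from workcell import ctrl gives the robot as it stands.
- The arm moves only by the shell command python3 -m inch 'ROWS' [FORCE]. ROWS is JSON, a list of rows, each a list of 7 numbers: the turn, a rotation vector about the tool's x, y, z in rad, then the shift along the tool's x, y, z in m, then the opening, from -1 (shut) to 1 (fully open). A call has 1 to 10 rows; each row shifts and turns the commanded pose from where the row before left it, along the tool's axes as they then stand; what a row does not reach is not made up. A row lasts 1/8 s, in which the tool goes at most 62.5 mm and 10.7 degrees, less where a joint would pass 70% of its speed; a pose out of reach is approached as far as the arm can. A call is refused whole if a number of a shift passes 0.0625 or a number of a turn 0.188, either way. A call with a gripper value outside its range is refused whole. The fingers move at their own pace and stop on an object; FORCE is the grip in N (left out, the last holds). Time passes only in rows, so rows that do not move let the fingers close. It gives the time, the measured TCP pose, the force and the opening at its end, in the units of the state.
- ctrl.state(): the state, without advancing time (a new reading comes with each control period).
- ctrl.capture(name): name is "scene" or "top" or "wrist"; returns a dict with "image" (384x512x3 uint8, red, green, blue), "z_map" (384x512 float32, m along the optical axis (not along the pixel's ray), 0 where there is no reading), "fx", "fy", "cx", "cy" (pixels), "R" (3x3) and "t" (3): a world point X has camera coordinates R X + t. Camera axes: x right, y down, z forward; pixel columns grow to the right and rows downward; lengths in m; the calibration is good to about 2 mm. The wrist camera is an equidistant fisheye: a pixel r from the principal point sees the ray r / f radians off the axis. A picture is of the moment at which its call begins.
- ctrl.sign_off(): hands the job in, once; it reports no verdict.
Trained networks look in a picture, given as the dict that the camera call returned (one of the last four; its "shot" number tells which), for a name from the list of things; names that differ only in an ending like _2 or _b are one class to them, and where a whole thing is asked for, a point or a joint stands for the part that bears it (a point fixed in the world has none). Each returns a list of dicts, best first, with "p" (0 to 1); they miss things now and then, are a little off and sometimes report something else, mostly with a low value. They report only what shows in the picture. A call takes as long as a camera call. They do not tell look-alikes from the thing itself.
- ctrl.regions_of(picture, target): "region" (384x512 bool, what is visible of it) and "extent" ([left, top, right, bottom] in pixels, round what is visible of it).
The state is a dict: "time_s": time; "joint_positions": joint angles; "joint_velocities": joint speeds; "joint_efforts": joint torques, N m; "ee_pos": TCP position; "tcp_rot": TCP orientation; "force": force on the tool from outside, world axes, zero at the start; "torque": the same for the moment, N m; "width": finger opening in m.
Only numpy, scipy, OpenCV 4.12 (cv2) and the standard library are available. Lean on these libraries where they do the work, as an engineer would, in place of code of your own. Each camera call takes 0.05 s, during which the arm holds its last target.

## Working session

There is one attempt and no reset: what is moved stays moved. The work goes in short steps, Python scripts to look and compute and a shell command to move; the robot and the scene stay as the last step left them, time stands still between calls to the robot, and variables do not carry over. Pictures are saved under pics/ and viewed, and the job is handed in when it is done.

```bash
ls; mkdir -p pics
cat > h.py <<'E'
import numpy as np,cv2
from workcell import ctrl
def save(c,n): cv2.imwrite('pics/'+n,c['image'][:,:,::-1])
def cloud(c,mask):
    v,u=np.nonzero(mask&(c['z_map']>0)); z=c['z_map'][v,u]
    P=np.stack([(u-c['cx'])/c['fx']*z,(v-c['cy'])/c['fy']*z,z],1)
    return (P-c['t'])@c['R'],np.stack([u,v],1)
def proj(c,X):
    q=c['R']@np.asarray(X)+c['t']; return c['fx']*q[0]/q[2]+c['cx'],c['fy']*q[1]/q[2]+c['cy']
E
python3 - <<'E'
from h import *
s=ctrl.state(); print({k:np.round(v,3) for k,v in s.items()})
for n in ['scene','top']:
    c=ctrl.capture(n); save(c,n+'0.png')
    for t in ['jig','bridge','sleeve_mid','shoe','mark','spanner','grease','charger']:
        for r in ctrl.regions_of(c,t)[:3]:
            P,_=cloud(c,r['region']); print(n,t,round(r['p'],2),np.round(r['extent']),r['region'].sum(),np.round(np.median(P,0),3) if len(P) else '',np.round(P.min(0),3) if len(P) else '',np.round(P.max(0),3) if len(P) else '')
E
```

```text
pics
{'time_s': np.float64(0.0), 'joint_positions': array([-1.353,  0.381,  1.298, -0.   ,  1.464, -0.215]), 'joint_velocities': array([ 0.002, -0.001,  0.   ,  0.001,  0.   , -0.   ]), 'joint_efforts': array([ 1.0000e-03, -4.3792e+01, -2.2456e+01,  7.1000e-02,  3.5000e-02,
       -0.0000e+00]), 'ee_pos': array([ 0.231, -0.499,  0.238]), 'tcp_rot': array([-0.001,  0.842, -0.539, -0.001]), 'force': array([-0.618, -0.59 , -0.184]), 'torque': array([ 0.002, -0.022,  0.013]), 'width': np.float64(0.088)}
scene jig 0.83 [177. 173. 404. 301.] 12455 [0.571 0.031 0.014] [ 0.413 -0.238 -0.002] [0.642 0.212 0.148]
scene bridge 0.86 [177. 170. 403. 302.] 12458 [0.57  0.031 0.014] [ 0.291 -0.385 -0.003] [0.642 0.214 0.148]
scene bridge 0.38 [196. 179. 259. 216.] 1246 [ 0.588 -0.125  0.1  ] [ 0.548 -0.202  0.066] [ 0.605 -0.066  0.111]
scene sleeve_mid 0.91 [179. 150. 214. 183.] 567 [ 0.429 -0.352  0.036] [ 0.34  -0.481 -0.003] [ 0.563 -0.218  0.111]
scene sleeve_mid 0.69 [327. 191. 378. 224.] 1015 [0.385 0.081 0.036] [ 0.244  0.016 -0.004] [0.542 0.116 0.101]
scene sleeve_mid 0.66 [260. 168. 305.
[... 1121 characters left out ...]
] [0.307 0.029 0.002] [0.44 0.11 0.05]
top sleeve_mid 0.67 [357. 235. 414. 276.] 1044 [ 0.415 -0.367  0.042] [ 0.373 -0.445 -0.003] [ 0.463 -0.302  0.051]
top mark 0.68 [257. 122. 281. 147.] 518 [ 0.716 -0.084  0.068] [ 0.696 -0.114 -0.002] [ 0.751 -0.054  0.076]
top spanner 0.65 [194. 111. 218. 182.] 537 [0.7   0.078 0.007] [ 0.599  0.042 -0.003] [0.801 0.101 0.136]
top spanner 0.32 [145. 166. 332. 228.] 6895 [0.542 0.005 0.017] [ 0.475 -0.254 -0.004] [0.642 0.217 0.155]
top grease 0.92 [256. 120. 281. 148.] 542 [ 0.716 -0.085  0.068] [ 0.696 -0.114 -0.003] [ 0.781 -0.055  0.076]
top charger 0.82 [358. 159. 415. 204.] 2398 [ 0.595 -0.381  0.055] [ 0.546 -0.472 -0.005] [ 0.667 -0.31   0.061]
```

View pics/scene0.png

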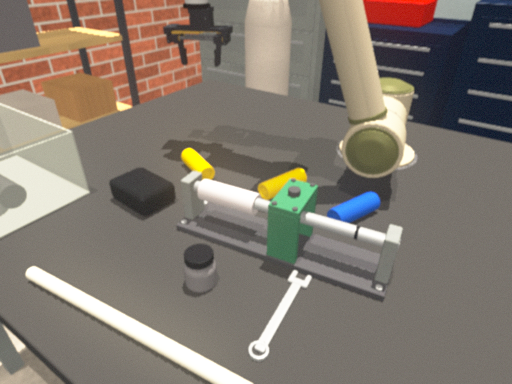

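View pics/top0.png

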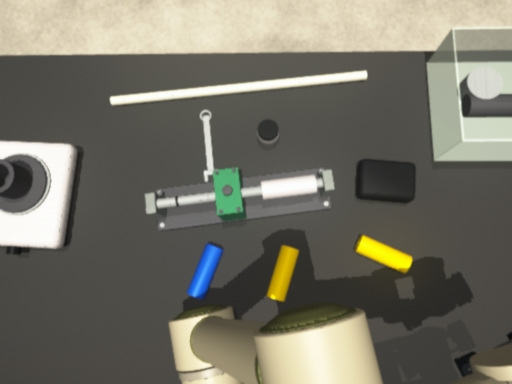

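The aluminium tube is on the bar at scene (230,198) and top (290,187). The look-alikes are loose on the bench in the top picture: yellow at (283,273) and (384,253), blue at (206,270). I'll choose the aluminium one on the bar, check it in a crop, and measure the jig's axis.

Run:
```python
from h import *
for n,box in [('scene',(170,160,410,310)),('top',(140,150,345,240))]:
    c=ctrl.capture(n)
    x0,y0,x1,y1=box
    cv2.imwrite(f'pics/{n}_crop.png',cv2.resize(c['image'][y0:y1,x0:x1,::-1],None,fx=3.3,fy=3.3,interpolation=cv2.INTER_CUBIC))
    P,uv=cloud(c,np.ones((384,512),bool)); 
    im=c['image'][uv[:,1],uv[:,0]].astype(int)
    g=(im[:,1]>im[:,0]+25)&(im[:,1]>im[:,2]+15)&(abs(P[:,0]-.56)<.15)&(abs(P[:,1])<.12)&(P[:,2]>.02)
    top=g&(P[:,2]>.128)&(P[:,2]<.145)
    print(n,'bridge all med',P[g].min(0).round(3),P[g].max(0).round(3),'top n',top.sum(),P[top].mean(0).round(4))
    r=cv2.minAreaRect(P[top][:,:2].astype(np.float32)*1000); print(r)
    # bar points
    box=(abs(P[:,0]-.565)<.09)&(P[:,1]>-.27)&(P[:,1]<.24)
    for z0,z1,nm in [(.096,.107,'bar/blk'),(.104,.12,'blk')]:
        m=box&(P[:,2]>z0)&(P[:,2]<z1)&~g
        Q=P[m]
        for y in np.arange(-.26,.24,.02):
            k=(Q[:,1]>y)&(Q[:,1]<y+.02)
            if k.sum()>2: print(nm,round(y+.01,3),k.sum(),Q[k].mean(0).round(4),Q[k][:,0].min().round(3),Q[k][:,0].max().round(3))
```

```text
scene bridge all med [ 0.41  -0.108  0.02 ] [0.612 0.046 0.147] top n 951 [0.5641 0.0131 0.1344]
((554.3143920898438, 9.250835418701172), (110.03182220458984, 59.9085807800293), 7.362915992736816)
bar/blk -0.23 22 [ 0.6107 -0.2264  0.101 ] 0.609 0.613
bar/blk -0.21 91 [ 0.5904 -0.213   0.1013] 0.563 0.611
bar/blk -0.19 51 [ 0.594  -0.1876  0.1028] 0.568 0.603
bar/blk -0.17 69 [ 0.5923 -0.1694  0.1021] 0.565 0.601
bar/blk -0.15 67 [ 0.5898 -0.15    0.1022] 0.561 0.599
bar/blk -0.13 70 [ 0.5863 -0.13    0.1025] 0.558 0.595
bar/blk -0.11 81 [ 0.5845 -0.1099  0.1021] 0.556 0.593
bar/blk -0.09 74 [ 0.5818 -0.0899  0.1022] 0.554 0.59
bar/blk -0.07 98 [ 0.5734 -0.0706  0.1014] 0.547 0.588
bar/blk -0.05 53 [ 0.5661 -0.0506  0.0989] 0.555 0.576
bar/blk 0.03 40 [0.5507 0.0339 0.0994] 0.5 0.562
bar/blk 0.05 61 [0.5526 0.05   0.0993] 0.542 0.56
bar/blk 0.07 64 [0.5497 0.0701 0.0993] 0.54 0.556
bar/blk 0.09 68 [0.5472 0.0899 0.0993] 0.537 0.556
bar/blk 0.11 71 [0.5447 0.1098 0.0991] 0.534 0.554
bar/blk 0.13 75 [0.5425 0.1299 0.0994] 0.533 0.55
bar/blk 0.15 79 [0.5393 0.1497 0.0992] 0.529 0.548
ba
[... 2231 characters left out ...]
01  0.1087] 0.559 0.596
blk -0.15 117 [ 0.5736 -0.1501  0.1093] 0.557 0.591
blk -0.13 107 [ 0.5709 -0.1297  0.1085] 0.552 0.589
blk -0.11 117 [ 0.5685 -0.1098  0.1087] 0.552 0.586
blk -0.09 101 [ 0.5657 -0.0896  0.109 ] 0.55 0.584
blk -0.07 59 [ 0.5647 -0.0748  0.1083] 0.548 0.581
blk -0.03 7 [ 0.5601 -0.0297  0.105 ] 0.557 0.564
blk 0.05 5 [0.5458 0.0499 0.1045] 0.542 0.55
blk 0.07 7 [0.5438 0.0695 0.1046] 0.54 0.55
blk 0.09 8 [0.5424 0.0902 0.1046] 0.538 0.547
blk 0.11 6 [0.5379 0.1096 0.1051] 0.533 0.542
blk 0.13 3 [0.5391 0.1264 0.1047] 0.535 0.542
blk 0.17 11 [0.5156 0.1781 0.1089] 0.508 0.533
blk 0.19 178 [0.5281 0.1899 0.1121] 0.503 0.554
blk 0.21 34 [0.5324 0.2025 0.1117] 0.504 0.551
```

Run:
```python
import cv2,numpy as np
a=cv2.imread('pics/scene_crop.png');b=cv2.imread('pics/top_crop.png')
b=b[:,:];w=max(a.shape[1],b.shape[1])
p=lambda i:cv2.copyMakeBorder(i,0,0,0,w-i.shape[1],cv2.BORDER_CONSTANT)
o=np.vstack([p(a),p(b)]);print(o.shape);o=cv2.resize(o,(800,int(o.shape[0]*800/w)))
cv2.imwrite('pics/crop2.png',o if o.shape[0]<=600 else cv2.resize(o,(int(800*600/o.shape[0]),600)))
```

```text
(792, 792, 3)
```

View pics/scene_crop.png

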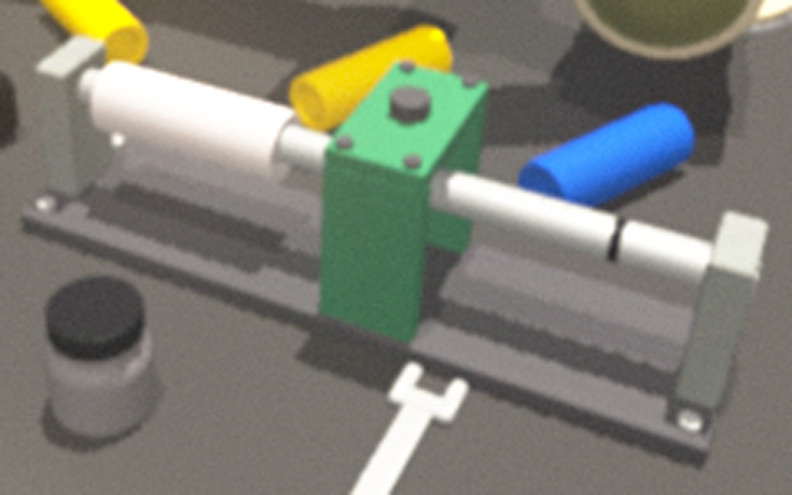

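View pics/top_crop.png

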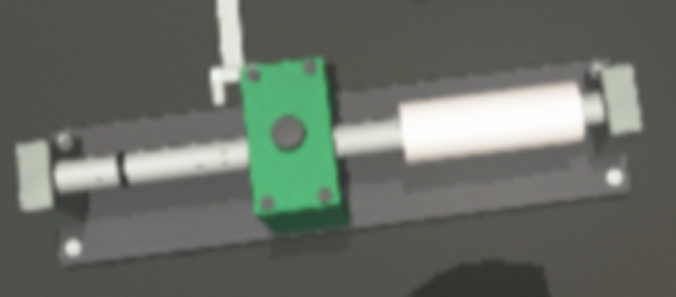

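The crops confirm it: the aluminium tube is on the bar, on the end-block side of the bridge (scene crop (190,120)), and the dark ring is at (617,240). Next I'll put numbers on it in the jig's frame.

```bash
cat >> h.py <<'E'
B=np.array([.554,.0084]); YAW=np.deg2rad(7.5)
d=np.array([-np.sin(YAW),np.cos(YAW)]); e=np.array([np.cos(YAW),np.sin(YAW)])  # along bar, across
def loc(P): q=P[:,:2]-B; return np.stack([q@e,q@d,P[:,2]],1)
def ray(c,u,v):
    return c['R'].T@np.array([(u-c['cx'])/c['fx'],(v-c['cy'])/c['fy'],1.]), -c['R'].T@c['t']
E
python3 - <<'E'
from h import *
from scipy.spatial.transform import Rotation as Ro
for n in ['scene','top']:
    c=ctrl.capture(n)
    P,uv=cloud(c,np.ones((384,512),bool)); L=loc(P)
    im=c['image'][uv[:,1],uv[:,0]].astype(int)
    m=(abs(L[:,0])<.04)&(L[:,2]>.1055)&(L[:,2]<.12)&(L[:,1]<-.04)&(L[:,1]>-.205)
    print(n,'sleeve y',np.percentile(L[m][:,1],[0,1,99,100]).round(4),'x med',np.median(L[m][:,0]).round(4),'top z',np.percentile(L[m][:,2],98))
    for nm,s in [('blk-',-1),('blk+',1)]:
        k=(abs(L[:,0])<.04)&(L[:,2]>.109)&(L[:,2]<.116)&(s*L[:,1]>.17)&(s*L[:,1]<.23)
        print(nm,L[k].min(0).round(4),L[k].max(0).round(4),L[k].mean(0).round(4))
    k=(abs(L[:,0])<.015)&(L[:,1]>.08)&(L[:,1]<.15)&(L[:,2]>.08)&(im.sum(1)<170)
    print('mark',k.sum(),L[k].mean(0).round(4) if k.any() else '',L[k][:,1].min(),L[k][:,1].max())
    # top-line brightness profile
    for y in np.arange(.1,.135,.0025):
        w=np.r_[B+d*y,.102]; u,v=proj(c,w); print(round(y,4),c['image'][int(round(v)),int(round(u))].sum(),end=' | ')
    print()
s=ctrl.state(); R=Ro.from_quat(np.roll(s['tcp_rot'],-1)).as_matrix(); print(R.round(3))
E
```

```text
scene sleeve y [-0.205  -0.2027 -0.0786 -0.0775] x med 0.0049 top z 0.10980958676816995
blk- [-0.0204 -0.2299  0.109 ] [ 0.0262 -0.1708  0.1119] [ 0.0025 -0.2147  0.1101]
blk+ [-0.0245  0.1756  0.1091] [0.0269 0.1988 0.1128] [0.0028 0.1873 0.1107]
mark 4 [0.0125 0.1263 0.0889] 0.12574612840829763 0.12678977419646756
0.1 749 | 0.1025 733 | 0.105 759 | 0.1075 749 | 0.11 715 | 0.1125 757 | 0.115 733 | 0.1175 759 | 0.12 759 | 0.1225 565 | 0.125 285 | 0.1275 381 | 0.13 735 | 0.1325 757 | 0.135 725 | 
top sleeve y [-0.2047 -0.2037 -0.0807 -0.0765] x med -0.0012 top z 0.11317482073835074
blk- [-0.024 -0.23   0.109] [ 0.023  -0.1701  0.116 ] [-0.0003 -0.1994  0.1112]
blk+ [-0.0253  0.173   0.1091] [0.0238 0.1976 0.1158] [-0.0011  0.1853  0.1123]Traceback (most recent call last):
  File "<stdin>", line 13, in <module>
    return umr_minimum(a, axis, None, out, keepdims, initial, where)
ValueError: zero-size array to reduction operation minimum which has no identity
```

```bash
cat >> h.py <<'E'
from scipy.spatial.transform import Rotation as Ro
def plan(y,zg,tilt,x=0.,sgn=None):
    "tilt deg>0: fingertips lean to +d (body toward -d). prints remaining turn (tool axes) and shift (tool axes before & after turn)"
    s=ctrl.state(); R=Ro.from_quat(np.roll(s['tcp_rot'],-1)).as_matrix()
    t=np.deg2rad(tilt); z=np.r_[d*np.sin(t),-np.cos(t)]; X=np.r_[e,0]
    if (sgn or np.sign(R[:,0]@X))<0: X=-X
    T=np.stack([X,np.cross(z,X),z],1)
    tcp=np.r_[B+d*y+e*x,zg]+z*.019
    D=tcp-s['ee_pos']; g=s['ee_pos']-.019*R[:,2]; gl=loc(g[None])[0]
    print('t',round(s['time_s'],2),'turn',Ro.from_matrix(R.T@T).as_rotvec().round(4),'shift now',(R.T@D).round(4),'shift after turn',(T.T@D).round(4))
    print('grasp local',gl.round(4),'F loc',np.round([s['force'][:2]@e,s['force'][:2]@d,s['force'][2]],1),'w',round(s['width'],4),'toolx.e',(R[:,0]@np.r_[e,0]).round(3),'tooly.d',(R[:,1]@np.r_[d,0]).round(3),'tcp',s['ee_pos'].round(3))
E
python3 -c "
from h import *
plan(-.192,.20,12);plan(-.192,.20,12,sgn=1);plan(-.192,.20,12,sgn=-1)
print(ctrl.state()['joint_positions'].round(3))"
```

```text
t 1.1 turn [ 0.1806 -0.1329 -1.264 ] shift now [-0.1457 -0.4505  0.0573] shift after turn [ 0.3868 -0.2552  0.1129]
grasp local [-0.3868 -0.4611  0.2578] F loc [-0.1 -0.4 -0.6] w 0.0881 toolx.e 0.297 tooly.d -0.297 tcp [ 0.231 -0.499  0.239]
t 1.1 turn [ 0.1806 -0.1329 -1.264 ] shift now [-0.1457 -0.4505  0.0573] shift after turn [ 0.3868 -0.2552  0.1129]
grasp local [-0.3868 -0.4611  0.2578] F loc [-0.1 -0.4 -0.6] w 0.0881 toolx.e 0.297 tooly.d -0.297 tcp [ 0.231 -0.499  0.239]
t 1.1 turn [-0.1443 -0.1961  1.8649] shift now [-0.1457 -0.4505  0.0573] shift after turn [-0.3868  0.2552  0.1129]
grasp local [-0.3868 -0.4611  0.2578] F loc [-0.1 -0.4 -0.6] w 0.0881 toolx.e 0.297 tooly.d -0.297 tcp [ 0.231 -0.499  0.239]
[-1.353  0.381  1.297 -0.     1.464 -0.215]
```

```bash
python3 -m inch '[[0,0,-0.158,0,0,0,1],[0,0,-0.158,0,0,0,1],[0,0,-0.158,0,0,0,1],[0,0,-0.158,0,0,0,1],[0,0,-0.158,0,0,0,1],[0,0,-0.158,0,0,0,1],[0,0,-0.158,0,0,0,1],[0,0,-0.158,0,0,0,1]]' && python3 -c "
from h import *
plan(-.192,.20,12)"
```

```text
time_s: 2.1
ee_pos: [0.2307, -0.4993, 0.2388]
tcp_rot: [0.0, 0.998, 0.066, 0.0]
force: [0.3, -0.8, 0.2]
width: 0.0883
t 2.1 turn [ 0.2094 -0.      0.0003] shift now [ 0.3869 -0.273   0.0574] shift after turn [ 0.3868 -0.2552  0.1129]
grasp local [-0.3868 -0.4611  0.2578] F loc [ 0.2 -0.8  0.2] w 0.0883 toolx.e 1.0 tooly.d -1.0 tcp [ 0.231 -0.499  0.239]
```

```bash
python3 -m inch '[[0,0,0,0.048,-0.034,0,1],[0,0,0,0.048,-0.034,0,1],[0,0,0,0.048,-0.034,0,1],[0,0,0,0.048,-0.034,0,1],[0,0,0,0.048,-0.034,0,1],[0,0,0,0.048,-0.034,0,1],[0,0,0,0.048,-0.034,0,1],[0,0,0,0.048,-0.034,0,1],[0.105,0,0,0,0,0,1],[0.105,0,0,0,0,0,1]]'
python3 - <<'E'
from h import *
plan(-.192,.094,12)
c=ctrl.capture('wrist'); save(c,'w1.png')
E
```

```text
time_s: 3.35
ee_pos: [0.578, -0.18, 0.2388]
tcp_rot: [-0.106, 0.992, 0.064, -0.007]
force: [-0.7, 0.1, 0.1]
width: 0.0879
t 3.35 turn [-0.0038 -0.0008 -0.0023] shift now [0.0007 0.0328 0.1601] shift after turn [0.0008 0.0322 0.1602]
grasp local [-0.0008 -0.1939  0.2574] F loc [-0.7  0.2  0.1] w 0.0879 toolx.e 1.0 tooly.d -0.977 tcp [ 0.578 -0.18   0.239]
```

View pics/w1.png

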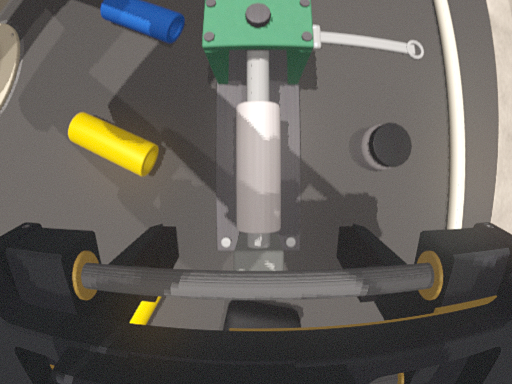

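The wrist picture shows the sleeve at (258,165), midway between the fingers at about (155,245) and (360,245), with the bridge at (258,25). I'll lower over the trailing end.

```bash
python3 -m inch '[[0,0,0,0,0.032,0,1],[0,0,0,0,0,0.04,1],[0,0,0,0,0,0.04,1],[0,0,0,0,0,0.04,1],[0,0,0,0,0,0,1]]'
python3 - <<'E'
from h import *
plan(-.192,.094,12)
c=ctrl.capture('wrist'); save(c,'w2.png')
E
```

```text
time_s: 4.03
ee_pos: [0.5771, -0.1865, 0.1127]
tcp_rot: [-0.106, 0.992, 0.063, -0.009]
force: [-0.3, -1.1, 0.5]
width: 0.0879
t 4.03 turn [-0.003   0.0034 -0.0051] shift now [ 0.0026 -0.0001  0.0382] shift after turn [ 0.0025 -0.0002  0.0382]
grasp local [-0.0025 -0.2002  0.1313] F loc [-0.4 -1.   0.5] w 0.0879 toolx.e 1.0 tooly.d -0.978 tcp [ 0.577 -0.186  0.113]
```

View pics/w2.png

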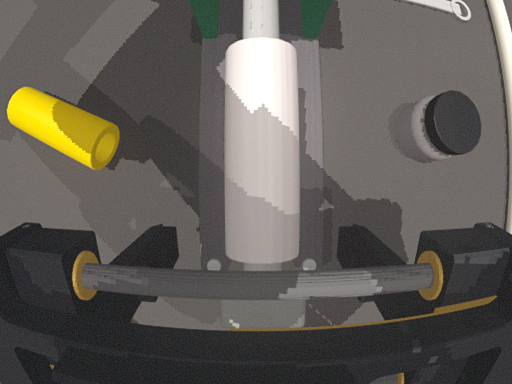

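The sleeve is now at (262,150), slightly right of the finger midpoint at 257, which agrees with the +2 mm x correction in the numbers.

```bash
python3 -m inch '[[0,0,-0.004,0.0022,0,0.02,1],[0,0,0,0,0,0.018,1],[0,0,0,0,0,0,1]]' && python3 -c "
from h import *
plan(-.192,.094,12)" && python3 -m inch '[[0,0,0,0,0,0,-1],[0,0,0,0,0,0,-1],[0,0,0,0,0,0,-1],[0,0,0,0,0,0,-1],[0,0,0,0,0,0,-1]]' 55 && python3 -c "
from h import *
plan(-.192,.094,12)"
```

```text
time_s: 4.45
ee_pos: [0.5798, -0.1797, 0.0786]
tcp_rot: [-0.104, 0.992, 0.065, -0.006]
force: [0.2, 0.3, 0.1]
width: 0.0882
t 4.45 turn [ 0.0005 -0.0017 -0.0006] shift now [-0.001  -0.0011  0.0035] shift after turn [-0.001  -0.0011  0.0035]
grasp local [ 0.001  -0.1938  0.0972] F loc [0.2 0.2 0.1] w 0.0882 toolx.e 1.0 tooly.d -0.978 tcp [ 0.58  -0.18   0.079]
time_s: 5.08
ee_pos: [0.5794, -0.1793, 0.0776]
tcp_rot: [-0.105, 0.992, 0.065, -0.006]
force: [-0.5, -0.1, 1.4]
width: 0.0439
t 5.08 turn [-0.0005 -0.0008 -0.0007] shift now [-0.0006 -0.0009  0.0024] shift after turn [-0.0006 -0.0009  0.0024]
grasp local [ 0.0006 -0.1934  0.0962] F loc [-0.5 -0.   1.4] w 0.0439 toolx.e 1.0 tooly.d -0.978 tcp [ 0.579 -0.179  0.078]
```

```bash
python3 -m inch '[[0,0,0,0,-0.0098,0.0021,-1],[0,0,0,0,-0.0098,0.0021,-1],[0,0,0,0,-0.0098,0.0021,-1],[0,0,0,0,-0.0098,0.0021,-1],[0,0,0,0,0,0,-1]]'
python3 - <<'E'
from h import *
plan(-.049,.096,12)
c=ctrl.capture('wrist'); save(c,'w3.png')
E
```

```text
time_s: 5.7
ee_pos: [0.5739, -0.1377, 0.0776]
tcp_rot: [-0.106, 0.992, 0.065, -0.007]
force: [-1.6, 3.7, 2.7]
width: 0.0444
t 5.7 turn [-0.0029 -0.0002  0.0001] shift now [-0.0006 -0.1001  0.0218] shift after turn [-0.0006 -0.1002  0.0215]
grasp local [ 0.0006 -0.1515  0.0962] F loc [-1.1  3.9  2.7] w 0.0444 toolx.e 1.0 tooly.d -0.978 tcp [ 0.574 -0.138  0.078]
```

View pics/w3.png

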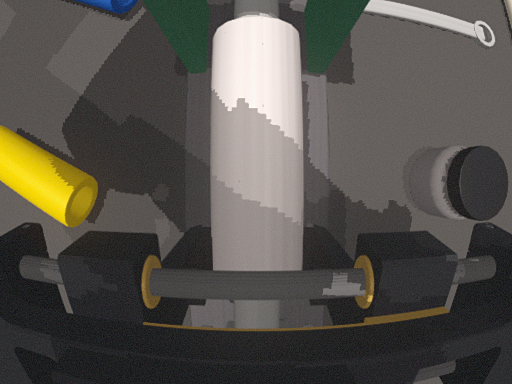

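The sleeve (leading edge at about (257,20)) is held and has moved towards the bridge. I'll confirm that in the top view before going under the shoe.

```bash
cat >> h.py <<'E'
def ends(c,lo=-.23,hi=.17):
    P,uv=cloud(c,np.ones((384,512),bool)); L=loc(P)
    m=(abs(L[:,0])<.012)&(L[:,2]>.1055)&(L[:,2]<.116)&(L[:,1]>lo)&(L[:,1]<hi)
    return np.percentile(L[m][:,1],[0,1,99,100]).round(4),m.sum()
E
python3 - <<'E'
from h import *
for n in ['scene','top']:
    c=ctrl.capture(n); print(n,ends(c,hi=-.031))
    x0,y0=(170,150) if n=='scene' else (140,140)
    cv2.imwrite(f'pics/{n}1.png',cv2.resize(c['image'][y0:y0+160,x0:x0+240,::-1],None,fx=3.3,fy=3.3,interpolation=cv2.INTER_CUBIC))
E
```

```text
scene (array([-0.1642, -0.1625, -0.0459, -0.0448]), np.int64(331))
top (array([-0.0918, -0.0892, -0.0382, -0.0378]), np.int64(188))
```

View pics/scene1.png

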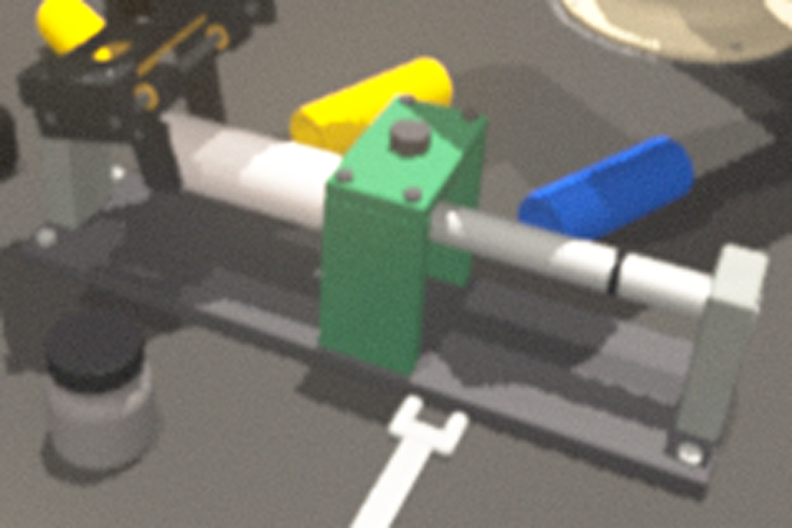

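The held sleeve's leading end is just short of the bridge (scene crop (325,195)), at about y = -37 mm in the top view. Now I'll push in under the shoe and watch the force.

```bash
python3 -m inch '[[0,0,0,0,-0.0098,0.0021,-1],[0,0,0,0,-0.0098,0.0021,-1],[0,0,0,0,-0.0098,0.0021,-1],[0,0,0,0,-0.0098,0.0021,-1],[0,0,0,0,-0.0098,0.0021,-1],[0,0,0,0,0,0,-1]]'
python3 - <<'E'
from h import *
plan(-.049,.096,12)
for n in ['top']:
    c=ctrl.capture(n); print(n,ends(c,hi=-.031),ends(c,lo=.031))
E
```

```text
time_s: 6.6
ee_pos: [0.5678, -0.0902, 0.0777]
tcp_rot: [-0.104, 0.992, 0.065, -0.006]
force: [-2.5, -2.6, 3.8]
width: 0.0443
t 6.6 turn [ 0.0007 -0.0014 -0.0006] shift now [-0.0009 -0.0533  0.0116] shift after turn [-0.0009 -0.0533  0.0116]
grasp local [ 0.0008 -0.1035  0.0963] F loc [-2.8 -2.3  3.8] w 0.0443 toolx.e 1.0 tooly.d -0.978 tcp [ 0.568 -0.09   0.078]
top (array([-0.0369, -0.0367, -0.0314, -0.0314]), np.int64(7)) (array([0.0343, 0.0349, 0.0697, 0.0698]), np.int64(3))
```

```bash
python3 -m inch '[[0,0,0,0,-0.0098,0.0021,-1],[0,0,0,0,-0.0098,0.0021,-1],[0,0,0,0,-0.0098,0.0021,-1],[0,0,0,0,-0.0098,0.0021,-1],[0,0,0,0,-0.0098,0.0021,-1],[0,0,0,0,-0.003,0.0006,-1],[0,0,0,0,0,0,-1]]'
python3 - <<'E'
from h import *
plan(-.049,.096,12)
for n in ['scene','top']:
    c=ctrl.capture(n); print(n,ends(c,hi=-.031),ends(c,lo=.031))
    x0,y0=(170,150) if n=='scene' else (140,140)
    cv2.imwrite(f'pics/{n}2.png',cv2.resize(c['image'][y0:y0+160,x0:x0+240,::-1],None,fx=3.3,fy=3.3,interpolation=cv2.INTER_CUBIC))
E
```

```text
time_s: 7.52
ee_pos: [0.5611, -0.038, 0.0777]
tcp_rot: [-0.104, 0.992, 0.065, -0.006]
force: [-3.3, -4.9, 4.7]
width: 0.0441
t 7.53 turn [ 0.0013 -0.0015 -0.0008] shift now [-0.001  -0.0018  0.0007] shift after turn [-0.001  -0.0018  0.0007]
grasp local [ 0.0009 -0.0509  0.0963] F loc [-4.  -4.4  4.7] w 0.0441 toolx.e 1.0 tooly.d -0.978 tcp [ 0.561 -0.038  0.078]
scene (array([-0.2297, -0.2294, -0.0453, -0.0451]), np.int64(61)) (array([0.0311, 0.0315, 0.064 , 0.0641]), np.int64(120))
top (array([-0.2296, -0.2295, -0.2257, -0.2256]), np.int64(22)) (array([0.0325, 0.0326, 0.1341, 0.1394]), np.int64(123))
```

View pics/scene2.png

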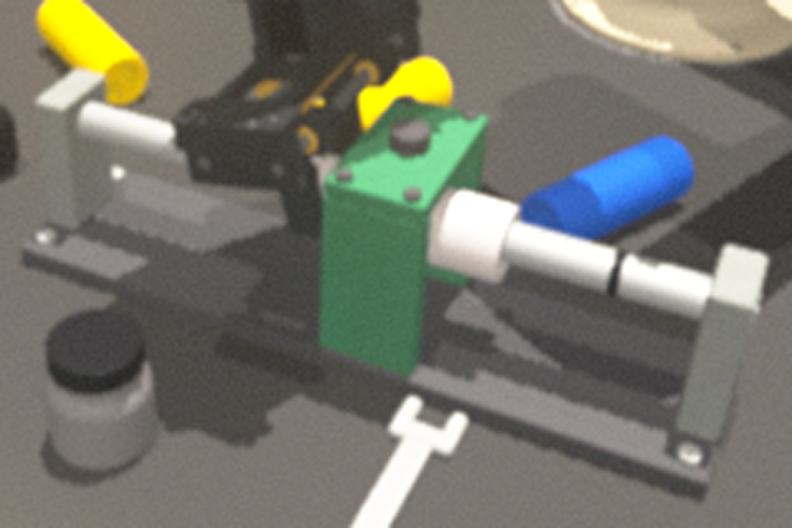

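View pics/top2.png

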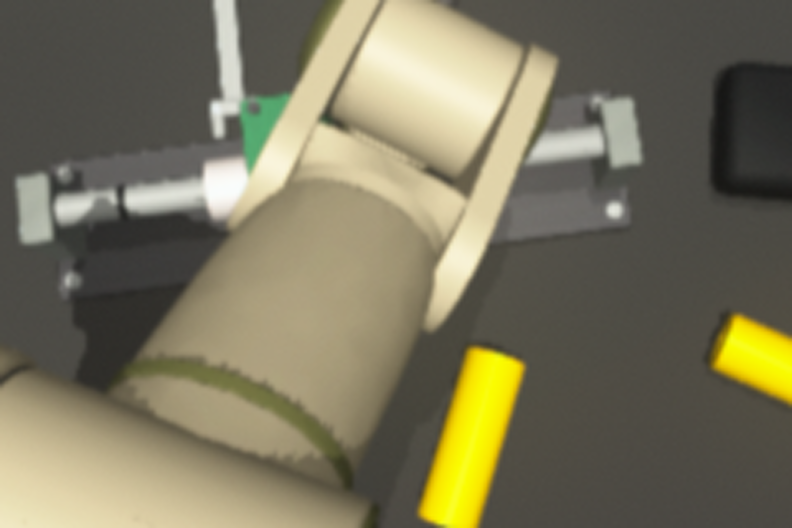

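The sleeve is through: its leading end sticks out about 35 mm beyond the bridge (scene crop (505,235)), at y of about +65 mm, and nothing else has moved. I'll let go and back out.

```bash
python3 -m inch '[[0,0,0,0,0,0,1],[0,0,0,0,0,0,1],[0,0,0,0,0,0,1],[0,0,0,0,0,0,1],[0,0,0,0,0,-0.03,1],[0,0,0,0,0,-0.05,1],[0,0,0,0,0,-0.05,1],[0,0,0,0,0,0,1]]'
python3 - <<'E'
from h import *
plan(.049,.20,-12)
c=ctrl.capture('scene'); print(ends(c,hi=-.031),ends(c,lo=.031))
E
```

```text
time_s: 8.62
ee_pos: [0.5655, -0.0649, 0.2079]
tcp_rot: [-0.103, 0.993, 0.065, -0.003]
force: [-0.1, 0.6, -0.5]
width: 0.088
t 8.62 turn [-0.4158 -0.0073 -0.0017] shift now [-0.0022 -0.1113  0.0504] shift after turn [-0.0018 -0.1222  0.0012]
grasp local [ 0.0017 -0.0781  0.2265] F loc [-0.   0.6 -0.5] w 0.088 toolx.e 1.0 tooly.d -0.979 tcp [ 0.566 -0.065  0.208]
(array([-0.2299, -0.2297, -0.0455, -0.0451]), np.int64(87)) (array([0.031 , 0.0311, 0.0643, 0.0644]), np.int64(127))
```

```bash
python3 -m inch '[[-0.139,0,0,0,0,0,1],[-0.139,0,0,0,0,0,1],[-0.139,0,0,0,0,0,1],[0,0,0,0,-0.04,0,1],[0,0,0,-0.0018,-0.04,0,1],[0,0,0,0,-0.042,0,1],[0,0,0,0,0,0,1]]'
python3 - <<'E'
from h import *
plan(.050,.096,-12)
c=ctrl.capture('wrist'); save(c,'w4.png')
E
```

```text
time_s: 9.55
ee_pos: [0.5457, 0.0565, 0.1774]
tcp_rot: [0.103, 0.992, 0.067, 0.005]
force: [-0.7, -0.4, 0.5]
width: 0.088
t 9.55 turn [-0.0035  0.0027  0.0036] shift now [ 0.0023 -0.0177  0.0984] shift after turn [ 0.002  -0.0181  0.0984]
grasp local [-0.0019  0.0527  0.196 ] F loc [-0.7 -0.3  0.5] w 0.088 toolx.e 1.0 tooly.d -0.979 tcp [0.546 0.057 0.177]
```

View pics/w4.png

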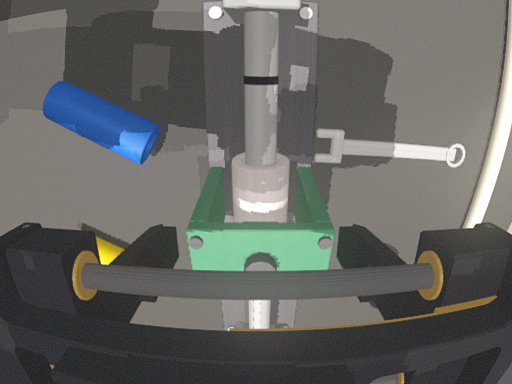

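The bridge (260,245), the sleeve end (260,170) and the ring (260,80) line up midway between the fingers. I'll go down in two stages.

```bash
python3 -m inch '[[0,0,0,0.001,-0.018,0,1],[0,0,0,0,0,0.03,1],[0,0,0,0,0,0.03,1],[0,0,0,0,0,0,1]]'
python3 - <<'E'
from h import *
plan(.050,.096,-12)
c=ctrl.capture('wrist'); save(c,'w5.png')
E
```

```text
time_s: 10.1
ee_pos: [0.5465, 0.0592, 0.1153]
tcp_rot: [0.103, 0.993, 0.064, 0.005]
force: [-0.5, -0.4, 0.3]
width: 0.0879
t 10.1 turn [-0.0032  0.0038 -0.0015] shift now [ 0.001  -0.0026  0.0382] shift after turn [ 0.0008 -0.0027  0.0382]
grasp local [-0.0008  0.0552  0.1339] F loc [-0.5 -0.4  0.3] w 0.0879 toolx.e 1.0 tooly.d -0.979 tcp [0.546 0.059 0.115]
```

View pics/w5.png

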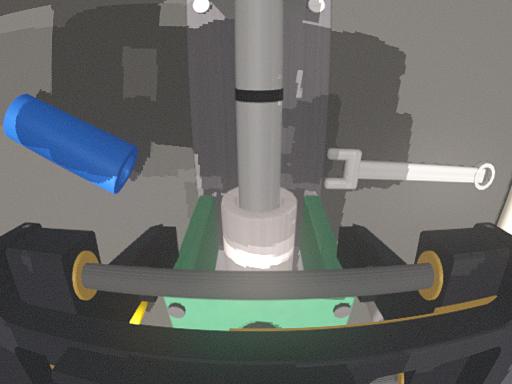

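The sleeve end at (258,230) is centred and the spanner at (345,170) is well below the fingers. I'll carry on down and grip.

```bash
python3 -m inch '[[0,0,0,0.001,-0.0025,0.02,1],[0,0,0,0,0,0.018,1],[0,0,0,0,0,0,1]]' && python3 -c "
from h import *
plan(.051,.096,-12)" && python3 -m inch '[[0,0,0,0,0,0,-1],[0,0,0,0,0,0,-1],[0,0,0,0,0,0,-1],[0,0,0,0,0,0,-1],[0,0,0,0,0,0,-1]]' 55
python3 - <<'E'
from h import *
plan(.051,.096,-12)
for n in ['scene','top','wrist']:
    c=ctrl.capture(n); save(c,n+'3.png')
    if n!='wrist': print(n,ends(c,lo=.031))
E
```

```text
time_s: 10.52
ee_pos: [0.5492, 0.0544, 0.0798]
tcp_rot: [0.103, 0.993, 0.064, 0.007]
force: [-0.3, -0.7, 0.8]
width: 0.0883
t 10.53 turn [-0.0025 -0.0004 -0.0015] shift now [-0.0013 -0.0013  0.0021] shift after turn [-0.0013 -0.0013  0.0021]
grasp local [0.0013 0.0501 0.0984] F loc [-0.4 -0.7  0.8] w 0.0883 toolx.e 1.0 tooly.d -0.979 tcp [0.549 0.054 0.08 ]
time_s: 11.15
ee_pos: [0.5487, 0.0545, 0.0793]
tcp_rot: [0.103, 0.993, 0.064, 0.007]
force: [-1.0, 0.7, 1.0]
width: 0.0442
t 11.15 turn [-0.0027  0.0004 -0.0012] shift now [-0.0007 -0.0011  0.0017] shift after turn [-0.0007 -0.0011  0.0017]
grasp local [0.0008 0.0503 0.0979] F loc [-0.9  0.8  1. ] w 0.0442 toolx.e 1.0 tooly.d -0.979 tcp [0.549 0.054 0.079]Traceback (most recent call last):
  File "<stdin>", line 5, in <module>
  File "h.py", line 29, in ends
    return np.percentile(L[m][:,1],[0,1,99,100]).round(4),m.sum()
           ~~~~~~~~~~~~~^^^^^^^^^^^^^^^^^^^^^^^^
    return _quantile_unchecked(
        a, q, axis, out, overwrite_input, method, keepdims, weights)
    return _ureduce(a,
                    func=_quantile_ureduce_func,
    ...<5 lines>...
                    overwrite_input=overwrite_input,
                    method=method)
    r = func(a, **kwargs)
    result = _quantile(arr,
                       quantiles=q,
    ...<2 lines>...
                       out=out,
                       weights=wgt)
    slices_having_nans = np.isnan(arr[-1, ...])
                                  ~~~^^^^^^^^^
IndexError: index -1 is out of bounds for axis 0 with size 0
```

View pics/scene3.png

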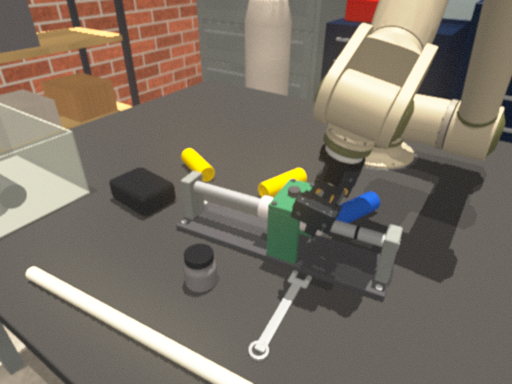

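The second hold is on the sleeve (gripper at scene (320,205), width 44 mm as before). I'll move 45 mm of the roughly 60 mm, then measure the gap.

```bash
python3 -m inch '[[0,0,0,0,-0.0088,-0.0019,-1],[0,0,0,0,-0.0088,-0.0019,-1],[0,0,0,0,-0.0088,-0.0019,-1],[0,0,0,0,-0.0088,-0.0019,-1],[0,0,0,0,-0.0088,-0.0019,-1],[0,0,0,0,0,0,-1]]'
python3 - <<'E'
from h import *
plan(.096,.096,-12)
for n in ['scene','top','wrist']:
    c=ctrl.capture(n); save(c,n+'4.png')
    if n=='scene':cv2.imwrite(f'pics/s4c.png',cv2.resize(c['image'][200:300,290:410,::-1],None,fx=6,fy=6,interpolation=cv2.INTER_CUBIC))
E
```

```text
time_s: 11.95
ee_pos: [0.5428, 0.0994, 0.0794]
tcp_rot: [0.103, 0.993, 0.065, 0.007]
force: [-2.4, 2.2, -1.0]
width: 0.0444
t 11.95 turn [-0.0029  0.0005 -0.0008] shift now [-0.0008 -0.0007  0.0018] shift after turn [-0.0008 -0.0007  0.0018]
grasp local [0.0008 0.0956 0.0979] F loc [-2.1  2.5 -1. ] w 0.0444 toolx.e 1.0 tooly.d -0.979 tcp [0.543 0.099 0.079]
```

View pics/wrist4.png

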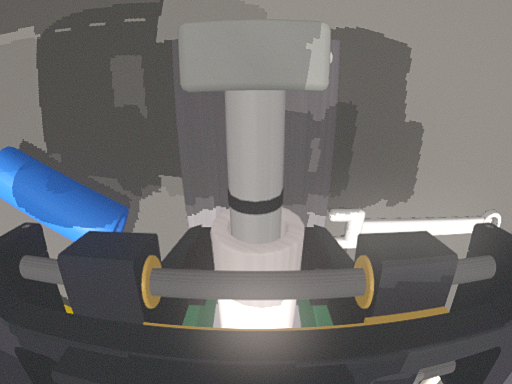

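View pics/s4c.png

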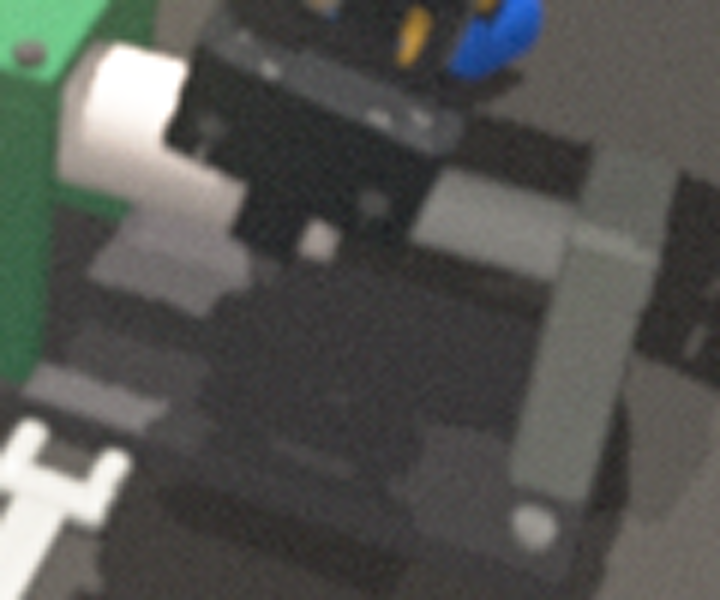

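View pics/top4.png

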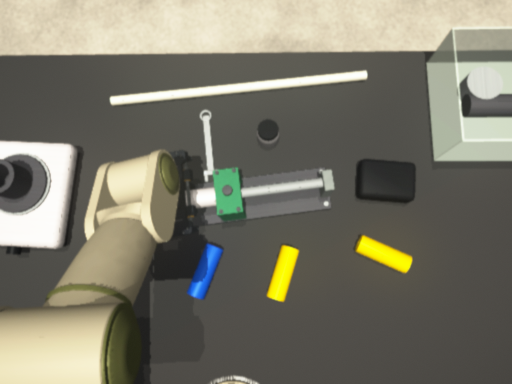

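In the wrist picture the ring is at (257,203). The sleeve's end face is visible, its upper rim at v of about 208 and where the bar leaves it at v of about 240. The scene and top views are blocked by the gripper. I'll measure the gap with the wrist depth map.

```bash
cat >> h.py <<'E'
def wcloud(c):
    v,u=np.mgrid[0:384,0:512].astype(float); dx=(u-c['cx'])/c['fx']; dy=(v-c['cy'])/c['fy']
    th=np.hypot(dx,dy); k=np.where(th>1e-9,np.tan(th)/np.maximum(th,1e-9),1); z=c['z_map']
    P=np.stack([dx*k*z,dy*k*z,z],-1); W=(P-c['t'])@c['R']
    L=loc(W.reshape(-1,3)).reshape(384,512,3); L[z<=0]=np.nan; L[th>1.35]=np.nan; return L
E
python3 - <<'E'
from h import *
c=ctrl.capture('wrist'); L=wcloud(c); g=c['image'].sum(2)
print(c['fx'],c['cx'],c['cy'])
for v in range(180,268,2):
    print(v,[(L[v,u]*1000).round(1).tolist()+[int(g[v,u])] for u in (225,257,290)])
E
```

```text
297.3186396354542 257.2737418037406 193.93374262543836
180 [[-22.5, 98.9, 13.2, 290], [0.7, 138.3, 101.6, 489], [24.4, 99.4, 14.5, 289]]
182 [[-22.5, 97.7, 14.1, 301], [0.7, 137.5, 101.6, 492], [24.6, 97.5, 13.8, 300]]
184 [[-22.5, 96.1, 14.1, 295], [0.7, 136.7, 101.7, 487], [24.6, 96.2, 14.5, 302]]
186 [[-22.7, 94.2, 13.5, 304], [0.7, 135.7, 101.6, 480], [24.6, 94.7, 14.7, 300]]
188 [[-22.5, 93.6, 15.6, 292], [0.7, 135.3, 102.5, 489], [24.7, 93.0, 14.5, 294]]
190 [[-22.7, 91.5, 14.5, 303], [0.7, 134.6, 102.9, 487], [24.8, 91.3, 14.4, 309]]
192 [[-22.8, 89.8, 14.3, 300], [0.7, 133.1, 101.7, 499], [25.0, 89.3, 13.7, 307]]
194 [[-22.9, 88.0, 14.2, 300], [0.7, 132.2, 101.7, 486], [25.1, 87.7, 13.7, 309]]
196 [[-23.1, 86.2, 13.8, 307], [0.7, 131.7, 102.5, 498], [25.2, 85.6, 12.9, 295]]
198 [[-23.0, 85.1, 14.9, 291], [0.7, 131.2, 103.4, 489], [25.1, 84.7, 14.3, 306]]
200 [[-23.1, 83.5, 15.1, 289], [0.7, 129.6, 101.9, 509], [25.2, 83.1, 14.6, 307]]
202 [[-23.3, 81.3, 14.1, 296], [0.7, 128.9, 102.3, 219], [25.3, 81.5, 14.6, 301]]
204 [[-23.4, 79.7, 14.3, 293], [0.7, 128.4, 103.2, 202], [25.
[... 1939 characters left out ...]
07.3, 106.4, 544]]
252 [[-13.4, 105.9, 106.0, 564], [0.7, 108.5, 109.2, 550], [15.4, 104.7, 104.6, 547]]
254 [[-13.4, 105.1, 106.5, 563], [0.7, 107.7, 109.6, 597], [15.2, 104.7, 106.1, 545]]
256 [[-13.5, 103.7, 106.1, 562], [0.7, 107.5, 110.7, 592], [15.5, 102.4, 104.6, 549]]
258 [[-13.7, 102.0, 105.4, 564], [0.7, 106.2, 110.4, 595], [15.4, 102.0, 105.6, 543]]
260 [[-13.7, 100.9, 105.5, 559], [0.7, 104.9, 110.3, 585], [15.6, 100.3, 104.9, 544]]
262 [[-13.8, 99.8, 105.6, 562], [0.7, 104.5, 111.1, 586], [15.6, 99.7, 105.7, 549]]
264 [[-13.8, 99.0, 106.1, 565], [0.7, 103.3, 111.0, 589], [15.7, 98.0, 105.0, 547]]
266 [[-14.0, 97.0, 105.1, 556], [0.7, 102.0, 110.8, 590], [15.8, 96.7, 105.0, 555]]
```

End face at 109.1 mm, ring from 123.7 to 129.4 mm (centre about 126.5), so 17.4 mm to go. I'll move 14 mm and measure again.

```bash
cat >> h.py <<'E'
def gap():
    c=ctrl.capture('wrist'); L=wcloud(c); g=c['image'].sum(2).astype(float)
    bar=(abs(L[...,0]-.0007)<.004)&(L[...,2]>.099)&(L[...,2]<.1045)&(L[...,1]>.09)&(L[...,1]<.16)
    y=L[bar][:,1]; gg=g[bar]; dark=gg<340
    print('ring',np.percentile(y[dark],[2,50,98]).round(4),'n',dark.sum(),'bar y min',np.nanmin(y).round(4))
    r=np.hypot(L[...,0]-.0007,L[...,2]-.088)
    for nm,s in(('left',L[...,0]<-.005),('right',L[...,0]>.007)):
        f=(r>.0155)&(r<.0215)&s&(L[...,2]>.085)&(L[...,1]>.09)&(L[...,1]<.16)
        y2=L[f][:,1]; print(nm,'face',f.sum(),np.percentile(y2,[50,75,90,97]).round(4))
    return c
E
python3 -c "
from h import *
gap()"
python3 -m inch '[[0,0,0,0,-0.0069,-0.0015,-1],[0,0,0,0,-0.0069,-0.0015,-1],[0,0,0,0,0,0,-1],[0,0,0,0,0,0,-1]]'
python3 - <<'E'
from h import *
plan(.096,.096,-12)
c=gap(); save(c,'w6.png')
L=wcloud(c); g=c['image'].sum(2)
for v in range(180,262,4):
    print(v,[(L[v,u]*1000).round(1).tolist()+[int(g[v,u])] for u in (225,257,290)])
E
```

```text
ring [0.1236 0.1266 0.1295] n 240 bar y min 0.1073
left face 443 [0.1092 0.1095 0.1097 0.11  ]
right face 432 [0.1089 0.1092 0.1094 0.1096]
time_s: 12.7
ee_pos: [0.5414, 0.1131, 0.0796]
tcp_rot: [0.103, 0.993, 0.064, 0.007]
force: [-1.2, -0.3, -2.5]
width: 0.0444
t 12.7 turn [-0.0029 -0.0004 -0.0013] shift now [-0.0011  0.0126  0.0049] shift after turn [-0.0012  0.0126  0.0049]
grasp local [0.0011 0.1093 0.0982] F loc [-1.2 -0.1 -2.5] w 0.0444 toolx.e 1.0 tooly.d -0.979 tcp [0.541 0.113 0.08 ]
ring [0.1235 0.1266 0.1294] n 211 bar y min 0.1214
left face 440 [0.123  0.1232 0.1235 0.1238]
right face 410 [0.1227 0.1229 0.1231 0.1234]
180 [[-21.9, 113.1, 14.5, 299], [1.1, 152.9, 103.4, 479], [24.9, 112.8, 14.1, 304]]
184 [[-22.2, 109.6, 13.8, 285], [1.1, 150.5, 102.0, 482], [24.9, 110.1, 15.1, 306]]
188 [[-22.4, 106.1, 13.2, 294], [1.1, 148.9, 102.4, 479], [25.3, 106.2, 13.7, 297]]
192 [[-22.5, 103.1, 13.7, 296], [1.1, 146.6, 101.4, 483], [25.3, 103.6, 15.1, 308]]
196 [[-22.6, 99.9, 14.1, 282], [1.1, 145.5, 102.8, 477], [25.5, 99.9, 14.3, 305]]
200 [[-22.7, 96.9, 14.8, 304], [1.1, 143.2,
[... 606 characters left out ...]
2.7, 91.7, 532]]
232 [[-13.7, 123.7, 96.4, 532], [1.0, 128.1, 102.9, 218], [16.4, 122.6, 94.9, 522]]
236 [[-13.5, 122.9, 98.6, 522], [1.0, 125.4, 102.0, 222], [16.0, 122.9, 98.6, 531]]
240 [[-13.3, 122.5, 101.2, 539], [1.0, 123.8, 102.9, 234], [15.8, 122.8, 101.6, 543]]
244 [[-13.0, 122.6, 104.3, 547], [1.0, 123.0, 104.8, 518], [15.5, 122.6, 104.4, 532]]
248 [[-12.8, 122.3, 106.8, 567], [1.0, 122.7, 107.2, 537], [15.5, 121.0, 105.3, 547]]
252 [[-13.0, 119.7, 106.3, 559], [1.0, 122.4, 109.7, 550], [15.6, 119.2, 105.8, 544]]
256 [[-13.2, 117.3, 106.1, 564], [1.0, 120.4, 109.9, 588], [15.7, 116.8, 105.6, 538]]
260 [[-13.3, 115.3, 106.5, 560], [1.0, 119.4, 111.3, 582], [15.9, 114.1, 105.2, 537]]
```

View pics/w6.png

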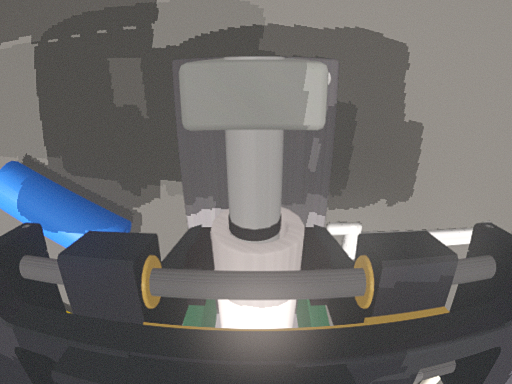

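The end face is at 122.9 mm, just short of the ring's near edge; the whole ring still shows at (256,232). The ring's centre is 3.6 mm on, so I'll go 3.2 mm.

```bash
python3 -m inch '[[0,0,0,0,-0.0031,-0.0007,-1],[0,0,0,0,0,0,-1],[0,0,0,0,0,0,-1]]'
python3 - <<'E'
from h import *
plan(.096,.096,-12); gap()
E
```

```text
time_s: 13.12
ee_pos: [0.5411, 0.1159, 0.0798]
tcp_rot: [0.103, 0.993, 0.064, 0.007]
force: [-1.5, -4.6, -2.5]
width: 0.044
t 13.12 turn [-0.0021 -0.0006 -0.0012] shift now [-0.0012  0.0154  0.0057] shift after turn [-0.0012  0.0154  0.0057]
grasp local [0.0012 0.1122 0.0984] F loc [-2.1 -4.3 -2.5] w 0.044 toolx.e 1.0 tooly.d -0.979 tcp [0.541 0.116 0.08 ]
ring [0.1249 0.1273 0.1295] n 161 bar y min 0.1244
left face 439 [0.1257 0.126  0.1262 0.1264]
right face 403 [0.1255 0.1258 0.126  0.1263]
```

```bash
python3 -m inch '[[0,0,0,0,-0.0006,-0.0001,-1],[0,0,0,0,0,0,-1],[0,0,0,0,0,0,-1]]' && python3 -c "
from h import *
gap()" && python3 -m inch '[[0,0,0,0,0,0,1],[0,0,0,0,0,0,1],[0,0,0,0,0,0,1],[0,0,0,0,0,0,1],[0,0,0,0,0,0,1]]'
python3 - <<'E'
from h import *
plan(.096,.096,-12); c=gap(); save(c,'w7.png')
E
```

```text
time_s: 13.55
ee_pos: [0.541, 0.1165, 0.0798]
tcp_rot: [0.103, 0.993, 0.064, 0.007]
force: [-2.1, -5.4, -2.4]
width: 0.0443
ring [0.1251 0.1275 0.1296] n 143 bar y min 0.124
left face 430 [0.1263 0.1266 0.1268 0.127 ]
right face 402 [0.1261 0.1264 0.1266 0.1267]
time_s: 14.22
ee_pos: [0.541, 0.1168, 0.0798]
tcp_rot: [0.103, 0.993, 0.065, 0.007]
force: [-0.4, -0.4, -0.4]
width: 0.0879
t 14.22 turn [-0.0025 -0.0008 -0.0011] shift now [-0.0012  0.0163  0.0058] shift after turn [-0.0013  0.0163  0.0059]
grasp local [0.0012 0.1131 0.0984] F loc [-0.4 -0.4 -0.4] w 0.0879 toolx.e 1.0 tooly.d -0.979 tcp [0.541 0.117 0.08 ]
ring [0.1252 0.1278 0.1296] n 141 bar y min 0.1247
left face 442 [0.1263 0.1265 0.1268 0.127 ]
right face 425 [0.1259 0.1262 0.1264 0.1266]
```

View pics/w7.png

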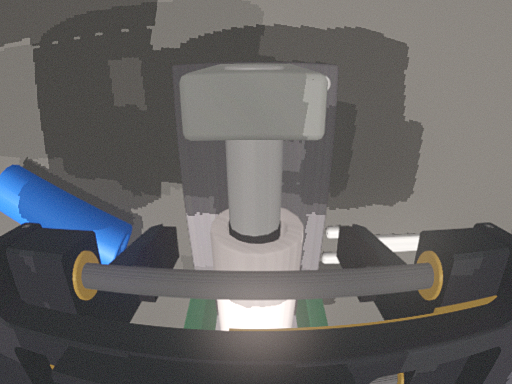

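The sleeve is released with its face at about 126.1 mm against a ring centre of 126.5 mm. In the picture the far part of the dark band still shows ahead of the face at (255,238). I'll back out and check from outside.

```bash
python3 -m inch '[[0,0,0,0,0,-0.02,1],[0,0,0,0,0,-0.05,1],[0,0,0,0,0,-0.06,1],[0,0,0,0,0,-0.06,1],[0,0,0,-0.05,-0.02,-0.03,1],[0,0,0,-0.05,0,0,1],[0,0,0,-0.05,0,0,1],[0,0,0,0,0,0,1]]'
python3 - <<'E'
from h import *
c=gap(); save(c,'w8.png')
for n in ['scene','top']:
    c=ctrl.capture(n); print(n,ends(c,lo=.031))
    x0,y0=(170,150) if n=='scene' else (140,140)
    cv2.imwrite(f'pics/{n}9.png',cv2.resize(c['image'][y0:y0+160,x0:x0+240,::-1],None,fx=3.3,fy=3.3,interpolation=cv2.INTER_CUBIC))
    for t in ['spanner','grease','charger']:
        for r in ctrl.regions_of(c,t)[:1]:
            P,_=cloud(c,r['region']); print(n,t,round(r['p'],2),np.round(r['extent']),np.round(np.median(P,0),3))
E
```

```text
time_s: 15.28
ee_pos: [0.3811, 0.1614, 0.2915]
tcp_rot: [0.103, 0.993, 0.065, 0.008]
force: [0.9, 0.5, 0.1]
width: 0.0877
ring [0.1273 0.1273 0.1273] n 2 bar y min 0.1255
left face 80 [0.1261 0.1266 0.1289 0.1538]
right face 31 [0.1259 0.1263 0.1265 0.1267]
scene (array([0.0312, 0.0325, 0.1257, 0.1265]), np.int64(368))
scene spanner 0.94 [246. 273. 310. 361.] [0.726 0.081 0.006]
scene grease 0.9 [183. 245. 217. 293.] [ 0.74  -0.07   0.048]
scene charger 0.69 [111. 168. 178. 213.] [ 0.621 -0.352  0.05 ]
top (array([0.0321, 0.033 , 0.1242, 0.1255]), np.int64(387))
top spanner 0.98 [197. 109. 218. 180.] [0.71  0.078 0.007]
top grease 0.73 [258. 122. 282. 147.] [ 0.716 -0.085  0.069]
top charger 0.78 [359. 158. 415. 203.] [ 0.595 -0.379  0.055]
```

View pics/scene9.png

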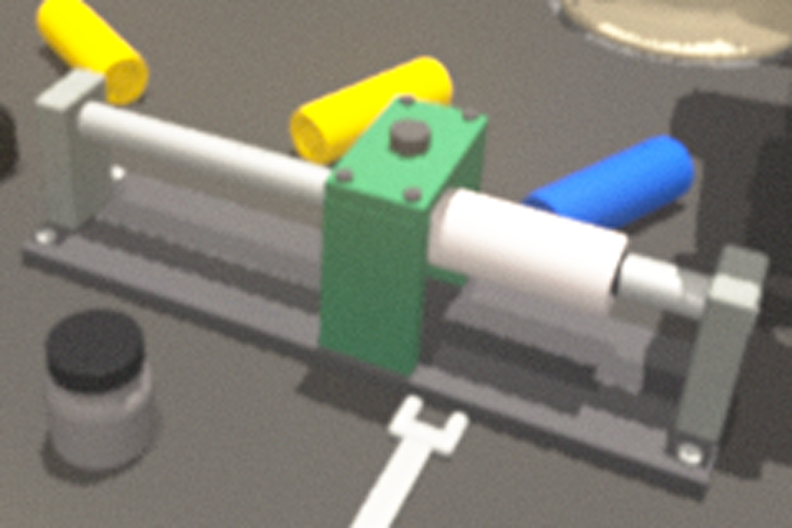

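View pics/top9.png

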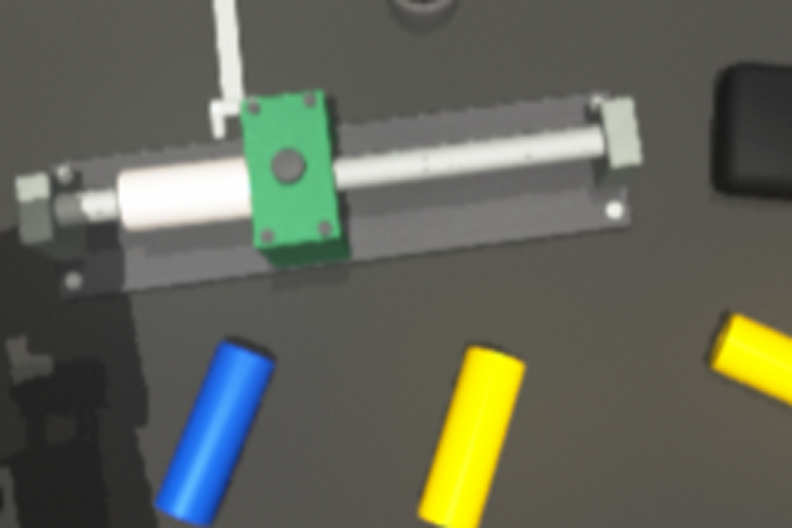

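View pics/w8.png

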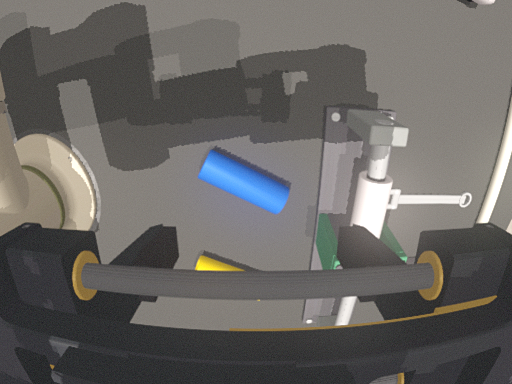

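The leading face sits within the ring: a dark sliver is still visible at scene crop (620,275), and scene, top and wrist put the face at about 125.5 to 126.5 mm. The spanner, jar and charger are where they were, and the arm is clear, so I'm handing in.

```bash
python3 -c "
from workcell import ctrl
print(ctrl.sign_off(), ctrl.state()['time_s'])"
```

```text
the job is handed in; nothing more can be done
the job is handed in; nothing more can be done
```

The aluminium sleeve is set at the mark. I slid it under the bridge and shoe with one hold near its trailing end, took a fresh hold on the far side, brought it up to the ring and let go. I handed in shortly after 15 s of the 45 s allowed.

- **Position:** after release the wrist camera put the leading face at about 126.1 mm and the ring's centre at 126.5 mm, so it stops about 0.4 mm short of the centre.
- **Agreement between cameras:** the scene and top cameras put the face between 125.5 and 126.5 mm. That agrees to about 1 mm and is within the 2 mm calibration. The last wrist view from farther off saw too little of the ring to re-measure it.
- **Forces:** the push readings I took, at the end of each move, were only a few newtons, below the 5 to 25 N of drag expected. The pictures showed the sleeve following the gripper each time.
- **Surroundings:** the spanner, jar and charger stayed where they were within measurement noise.

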